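# Knock a stuck scanner battery out of its charging stand

## Task

The stock scanner's battery pack is stuck flush in the raised charging stand. Take the U-shaped knockout tool by its orange handle, feel with its pin for the knockout hole under the pocket and push the pack up from below until it stands proud; then stand the tool back upright on the counter clear of the stand, pull the pack out with the fingers and lay it gently, label up, flat in the red tray. Leave the two lidded pots and the card reader where they are.

Things in the scene. Friction and masses are not known exactly. Their poses are not given: they have to be found in the camera images.
- stand: White charging stand fixed to the counter, a bridge 63 mm (own x) by 124 mm (own y), top 90 mm above the counter. Origin on the counter under the pocket's centre; z up. Under it, two legs at |y| 52 to 62 mm (feet 6 mm thick out to 74 mm); between the legs (104 mm apart) the space is open from the -x and the +x side, 52 mm high.
- pocket_mouth (a point): Centre of the pocket's open top in the stand's top face; axes as the stand's. Pocket 45 mm (x) by 69 mm (y), 30 mm deep. Spring pads in its two long walls clamp the pack by friction: some 3 to 10 N move it up or down, and it stays where it was pushed to if raised no more than about 17 mm.
- pocket_under (a point): Centre of the underside of the pocket's floor, 52 mm above the counter; axes as the stand's. The floor is 8 mm thick. Its one knockout hole, 14 mm along y by 22 mm along x, is centred at x = 0, but the floor plate is adjustable: the hole's centre lies anywhere from y = -10.5 to +10.5 mm of this point, unmeasured and hidden by the pack from above. It stays put when pushed.
- pack_center (a point): Centre of the blue battery pack with a white label on top, 42 x 66 x 30 mm (own x, y, z), 0.13 kg or so. At the start it lies in the pocket, its top flush with the stand's top, its long side along the stand's y; 1.5 mm free on each side.
- tool_grip (a point): Centre of the orange grip of the U-shaped knockout tool (aluminium, 0.3 kg), 120 mm above its underside. Own z up, own x from handle to pin. Handle: upright bar 22 mm (x) by 26 mm (y), from the foot to 142 mm high, orange from 95 mm up. It stands on its foot by itself. Gripped across own x it resists the twist of pushing better than across own y.
- tool_tip (a point): Top centre of the tool's upright steel pin, 9 mm diameter, 56 mm in front (tool +x) of the handle axis, tip 42 mm above the tool's underside. The foot is 10 mm thick and flat below; from the handle axis it reaches 30 mm back and 20 mm forward 46 mm wide, then on to 69 mm forward 26 mm wide.
- tray: Red open tray fixed to the counter, 140 x 140 mm outside, 24 mm high, walls and floor about 4 to 5 mm thick. Origin at its centre on the counter.
- pot1: White pot with a red lid, 58 mm diameter, 70 mm high, loose bystander. Origin at the centre of its underside.
- pot2: Second white pot with a red lid, the same.
- reader: White card reader, 150 x 74 x 28 mm, loose bystander. Origin at the centre of its underside.
Things that resemble listed ones, but are neither listed nor needed, are in the scene too. Several things look just like the tray: the one meant starts farthest from the robot's base.

How it is judged (in metres and radians):
On the way, in this order (a step that is already met when the one before it is completed fails the run):
1. the pack is pushed up at least 8 mm in the pocket by the tool's pin, which has come up through the hole (z of pack_center in the frame of stand above 0.083 m and horizontal distance between pack_center and stand below 0.008 m and z of tool_tip in the frame of stand above 0.065 m and horizontal distance between tool_tip and stand below 0.025 m), for 0.1 s.
2. the tool stands upright on the counter again, clear of the stand, while the pack still stands proud in its pocket (z of pack_center in the frame of stand above 0.081 m and horizontal distance between pack_center and stand below 0.012 m and height (world z) of tool_grip below 0.125 m and angle between tool_grip's own z axis and vertical below 0.1 rad and horizontal distance between tool_tip and stand above 0.05 m and contact force between the fingers and tool below 0.1 N), for 0.1 s.
At the end, for the whole second after the job is handed in: The pack lies flat on the tray's floor (label up, tilt under 0.1 rad, centre under 24 mm high and inside the tray), at rest; the tool stands upright on the counter (tilt under 0.1 rad), at rest, its pin more than 50 mm from the stand's centre (x of pack_center in the frame of tray between -0.066 and 0.066 m and y of pack_center in the frame of tray between -0.066 and 0.066 m and height (world z) of pack_center below 0.024 m and angle between each of pack_center, tool_grip's own z axis and vertical below 0.1 rad and linear speed of each of pack, tool below 0.02 m/s and height (world z) of tool_grip below 0.125 m and horizontal distance between tool_tip and stand above 0.05 m); the robot touches nothing.
It fails at once if a pot or the card reader is shifted by more than 30 mm (distance of any of pot1, pot2, reader from where it was at the start of the episode above 0.03 m).
It fails at once if the pack is dropped from more than about 30 mm or thrown (over 0.75 m/s with no finger on it) (linear speed of pack above 0.75 m/s and contact force between the fingers and pack below 0.1 N).
It also fails if it takes over 72 s, if anything falls off the work surface, if the arm or the gripper's body presses on something with over 40 N, if the wrist force passes 120 N, or if a joint passes its speed limit or range.

## Robot

A 6-joint arm with a two-finger parallel gripper is mounted at the origin on the work surface. World frame = base frame: x ahead of the robot, y to its left, z up, the work surface at z = 0. Lengths are in mm, angles in rad, forces in N, time in s.
With the tool pointing down it reaches from about 350 to 775 mm from the base axis. Payload 7.3 kg.
Tool frame: the origin (TCP) lies at the very end of the fingers, on their centre line; the grasp point (between the pads) lies 19 mm behind it; x points along the fingers, y is the direction in which the jaws open and shut, and the axes are right-handed (so a half turn about x gives the same grasp; the last joint's range is limited). The gripper opens to 92 mm and grips with 3 to 60 N. Pads are 19 mm wide; open, the fingers measure 130 mm over their backs; the gripper's body (75 mm by 190 mm) begins 47 mm behind the grasp point.
Start: joints at [1.182, 0.342, 1.524, -0, 1.275, -0.146], TCP at [126.205, 509.625, 226.741] pointing down, gripper open.
Joint ranges: [-2.53, 2.53], [-0.77, 2.02], [0.04, 2.7], [-1, 4.14], [0.28, 2.66], [-3.11, 3.11]. Speed limits (rad/s): [2.57, 2.57, 3.14, 3.14, 3.14, 3.14].

## Interface

Orientations are given as [roll, pitch, yaw] about the fixed x, y, z axes, in that order (R = Rz(yaw) Ry(pitch) Rx(roll)).
In Python, from plant import bot gives the robot as it stands.
- The arm moves only by the tool step_arm, never from a script. Its argument "targets" is a list that holds one entry, the list of rows, each a list of 4 numbers: the shift along the tool's x, y, z in m, then the turn about the tool's x in degrees. A call has exactly 5 rows; each row is the pose to reach, as a shift and turn from the pose measured when the call began, along the tool's axes at that moment; what a row does not reach only later rows make up. A row lasts 1/12 s, in which the tool goes at most 41.7 mm and 7.16 degrees, less where a joint would pass 70% of its speed; a pose out of reach is approached as far as the arm can. A call with a gripper value outside its range is refused whole. "jaw" is the closure, from 0 (fully open) to 1 (shut), set as the call begins (left out, the last holds). The fingers move at their own pace and stop on an object; the grip force is fixed at half the most. Time passes only in rows, so rows that repeat a pose let the fingers close, or fill a call up. It gives the time, the measured TCP pose, the force and the opening at its end, in the units of the state.
- bot.get_obs(): the state, without advancing time (a new reading comes with each control period).
- bot.capture(name): name is "scene" or "top" or "wrist"; returns a dict with "color" (480x640x3 uint8, red, green, blue), "depth" (480x640 float32, mm along the optical axis (not along the pixel's ray), 0 where there is no reading), "fov_y" (degrees; the focal length in pixels is half the picture's height over the tangent of half this angle, whatever the lens; pixels are square), "cx", "cy" (the principal point, pixels), "rvec" (rotation vector, rad) and "tvec" (3), from world to camera coordinates, as OpenCV has them. Camera axes: x right, y down, z forward; pixel columns grow to the right and rows downward; lengths in mm; the calibration is good to about 2 mm. A picture is of the moment at which its call begins.
- bot.close_job(): hands the job in, once; it reports no verdict.
The state is a dict: "time": time; "joint_positions": joint angles; "dq": joint speeds; "tau": joint torques, N m; "tool_pos": TCP position; "tcp_rot": TCP orientation; "contact_force": force on the tool from outside, world axes, zero at the start; "moment": the same for the moment, N m; "grip_width": finger opening in mm.
Only numpy, scipy, OpenCV 4.12 (cv2) and the standard library are available. Lean on these libraries where they do the work, as an engineer would, in place of code of your own. Each camera call takes 0.05 s, during which the arm holds its last target. There are 200 camera calls.

## Working session

There is one attempt and no reset: what is moved stays moved. The work goes in short steps, Python scripts to look and compute and a tool call to move; the robot and the scene stay as the last step left them, time stands still between calls to the robot, and variables do not carry over. Pictures are saved under pics/ and viewed, about 8 in all and at most 12, crops included, and the job is handed in when it is done.

Besides the shell and the picture viewer there is one more tool, called after "Request:" by a JSON object that holds its "op" and its "data". step_arm: Moves the arm, as the interface text tells. Its arguments: {"type":"object","properties":{"targets":{"type":"array","items":{"type":"array","items":{"type":"array","items":{"type":"number"}}}},"jaw":{"type":"number"}},"required":["targets"]}

```bash
mkdir -p pics; ls; cat > h.py <<'E'
import numpy as np, cv2
from plant import bot
def cap(n):
    c=bot.capture(n); f=240/np.tan(np.radians(c["fov_y"])/2)
    R=cv2.Rodrigues(np.array(c["rvec"],float))[0]; t=np.array(c["tvec"],float).reshape(3)
    v,u=np.mgrid[0:480,0:640]; d=c["depth"].astype(float)
    P=np.stack([(u-c["cx"])/f*d,(v-c["cy"])/f*d,d],-1)
    W=(P-t)@R; W[d==0]=np.nan
    return c,W
def save(n,im,s=1):
    cv2.imwrite("pics/"+n,cv2.resize(im[:,:,::-1],None,fx=s,fy=s,interpolation=cv2.INTER_CUBIC))
E
python3 - <<'E'
from h import *
for n in("scene","top"):
    c,W=cap(n); save(n+"1.png",c["color"]); np.savez(n+"1.npz",col=c["color"],W=W); print(n,-cv2.Rodrigues(np.array(c["rvec"],float))[0].T@np.array(c["tvec"]).reshape(3),c["fov_y"])
print(bot.get_obs())
E
```

```text
pics
scene [1418.75575059  269.39826863  666.20935387] 48.501243820784985
top [357.26876436 -10.05679256 864.71876826] 55.94589581559001
{'time': 0.1, 'joint_positions': array([ 1.18198354e+00,  3.42638574e-01,  1.52490763e+00, -1.03857439e-05,
        1.27540966e+00, -1.46016917e-01]), 'dq': array([-0.00073421, -0.00187254, -0.00238625,  0.00107478,  0.00227265,
        0.00012812]), 'tau': array([ 2.17971479e-03, -4.31993115e+01, -2.44697535e+01,  7.20071350e-02,
        5.25620522e-02, -7.40709766e-05]), 'tool_pos': array([126.07113195, 509.26680121, 226.12681461]), 'tcp_rot': array([-1.70952778,  1.56943308, -1.95232062]), 'contact_force': array([-0.16276709, -0.24000448,  0.00839241]), 'moment': array([-0.00865342, -0.03387226,  0.00527029]), 'grip_width': 91.8896352746008}
```

View pics/scene1.png

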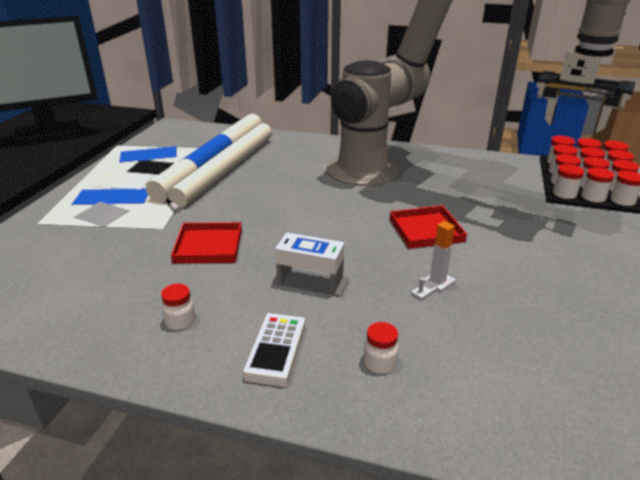

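View pics/top1.png

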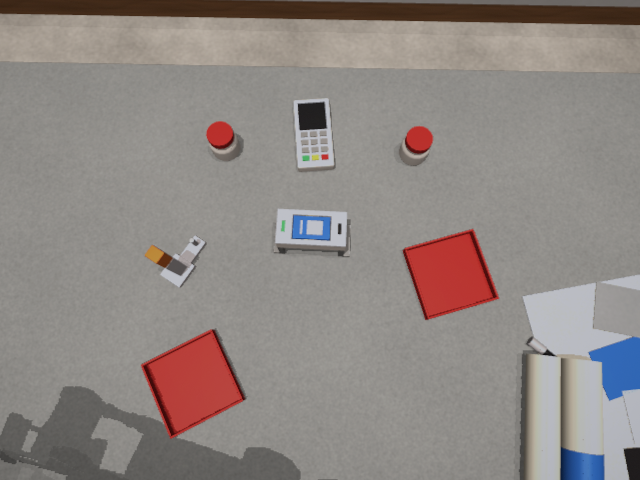

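The scene picture shows the stand at (311,258), the tool at (440,265), pots at (177,307) and (381,348), and the reader at (275,348). The top picture shows the stand at (312,229), the tool grip at (158,256) with its pin at (196,241), and two red trays at (193,383) and (450,273). Next I'll measure them.

```bash
python3 - <<'E'
from h import *
d=np.load("top1.npz"); col=d["col"]; W=d["W"]
hsv=cv2.cvtColor(col,cv2.COLOR_RGB2HSV); H,S,V=[hsv[...,i].astype(int) for i in range(3)]
def rep(name,m,box,zr):
    u0,v0,u1,v1=box; k=np.zeros(m.shape,bool);k[v0:v1,u0:u1]=1
    k&=m&(W[...,2]>zr[0])&(W[...,2]<zr[1]); p=W[k]
    r=cv2.minAreaRect(p[:,:2].astype(np.float32)); b=cv2.boxPoints(r)
    print(name,len(p),"med",np.median(p,0).round(1),"rect c",np.round(r[0],1),"size",np.round(r[1],1),"ang",round(r[2],1),"zmax",p[:,2].max().round(1)); print("   ",b.round(0).tolist())
red=((H<6)|(H>174))&(S>150); a=np.ones_like(red)
rep("trayL",red,(130,320,255,445),(-10,40)); rep("trayR",red,(395,220,505,325),(-10,40))
rep("standtop",a,(265,200,360,262),(82,98)); rep("blue",(H>95)&(H<125)&(S>120),(280,205,345,250),(80,98))
rep("orange",(H>5)&(H<22)&(S>150),(135,235,180,275),(130,150))
rep("toolfoot",a,(150,230,215,295),(4,20)); rep("pin",a,(185,230,210,255),(30,50))
rep("pot1",red,(200,115,245,160),(55,80)); rep("pot2",red,(395,115,440,165),(55,80)); rep("reader",a,(285,90,340,178),(18,40))
rep("standfoot",a,(265,200,360,262),(3,12))
E
```

```text
trayL 6426 med [290.2 221.6   5.4] rect c [290.6 221.3] size [138.4 149.3] ang 28.0 zmax 28.4
    [[194.0, 255.0], [265.0, 123.0], [387.0, 188.0], [317.0, 320.0]]
trayR 5532 med [ 499.8 -256.4    5.6] rect c [ 499.4 -253.8] size [138.7 139.8] ang 17.2 zmax 31.8
    [[413.0, -207.0], [454.0, -341.0], [586.0, -300.0], [545.0, -167.0]]
standtop 2441 med [564.1   9.4  91.1] rect c [565.2   9.2] size [123.9  64. ] ang 88.4 zmax 95.6
    [[532.0, -52.0], [595.0, -54.0], [599.0, 70.0], [535.0, 72.0]]
blue 537 med [563.5  15.4  91.1] rect c [564.9   9.6] size [65.2 41.2] ang 88.8 zmax 95.0
    [[544.0, -23.0], [585.0, -23.0], [586.0, 42.0], [545.0, 43.0]]
orange 226 med [500.  260.6 142.7] rect c [500.5 262.3] size [25.8 20.5] ang 58.5 zmax 147.6
    [[485.0, 257.0], [502.0, 246.0], [516.0, 268.0], [499.0, 279.0]]
toolfoot 833 med [513.8 249.8  10.7] rect c [516.  259.7] size [122.2 122.4] ang 1.6 zmax 19.8
    [[453.0, 319.0], [457.0, 197.0], [579.0, 200.0], [575.0, 323.0]]
pin 28 med [548.5 231.9  41.5] rect c [548.5 233.1] size [7.2 7.9] ang 2.1 zmax 45.9
    [[545.0, 237.0], [545.0, 229.0], [552.0, 229.0], [552.0, 237.0]]
pot1 554 med [748.8 188.6  70.9] rect c [751.4 189.3] size [49.1 48.3] ang 9.9 zmax 75.4
    [[723.0, 209.0], [731.0, 161.0], [780.0, 170.0], [771.0, 217.0]]
pot2 556 med [ 746.9 -190.3   71. ] rect c [ 749.6 -190.1] size [47.7 48.7] ang 84.7 zmax 74.8
    [[723.0, -212.0], [772.0, -216.0], [776.0, -169.0], [728.0, -164.0]]
reader 2528 med [776.8  11.3  27.5] rect c [781.3  11.6] size [152.2  74. ] ang 5.4 zmax 32.8
    [[702.0, 41.0], [709.0, -32.0], [861.0, -18.0], [854.0, 56.0]]
standfoot 514 med [562.9  -7.2   4.3] rect c [582.5  10.1] size [124.4 187.6] ang 1.2 zmax 11.7
    [[518.0, 103.0], [522.0, -85.0], [647.0, -82.0], [643.0, 105.0]]
```

Tray choice: the candidates are (193,383), 365 mm from the base, and (450,273), 561 mm. The second is the one meant. The tool is unique: its grip is at (500,262) and its pin at (548.5,232.5), 56 mm apart as given. Its top is at 143 mm and the stand's top at 91 mm, both as expected.

```bash
cat >> h.py <<'E'
from scipy.spatial.transform import Rotation as Ro
def rot(): return Ro.from_euler("xyz",bot.get_obs()["tcp_rot"]).as_matrix()
def go(x,y,z,yaw=None):
    o=bot.get_obs(); R=rot(); s=R.T@(np.array([x,y,z])-o["tool_pos"])/1000
    jy=np.degrees(np.arctan2(R[1,1],R[0,1])); turn=0
    if yaw is not None: turn=-((yaw-jy+90)%180-90)  # tool x is down
    print("t",o["time"],"tcp",o["tool_pos"].round(1),"jawyaw",jy.round(1),"F",np.round(o["contact_force"],1),"w",round(o["grip_width"],1),"q",np.round(o["joint_positions"],2))
    print("shift",s.round(4),"turn",round(turn,2))
    return R
E
python3 -c "
from h import *
print(go(500.5,262,230,-31.6).round(3))"
```

```text
t 0.1 tcp [126.1 509.3 226.1] jawyaw 76.1 F [-0.2 -0.2  0. ] w 91.9 q [ 1.18  0.34  1.52 -0.    1.28 -0.15]
shift [-0.0038 -0.15    0.4229] turn -72.31
[[-0.001  0.24   0.971]
 [-0.001  0.971 -0.24 ]
 [-1.    -0.001 -0.   ]]
```

Request:
{"op": "step_arm", "data": {"targets": [[[0,-0.01,0.028,7.1],[0,-0.02,0.056,14.2],[0,-0.03,0.084,21.3],[0,-0.04,0.112,28.4],[-0.002,-0.05,0.14,35.5]]], "jaw": 0}}

```text
time: 0.52
tool_pos: [250.6, 425.9, 227.5]
tcp_rot: [-1.226, 1.568, -2.094]
contact_force: [1.1, -0.2, 0.4]
grip_width: 91.9
```

```bash
python3 -c "
from h import *
go(500.5,262,230,-31.6)"
```

```text
t 0.5167 tcp [250.6 425.9 227.5] jawyaw 40.3 F [ 1.1 -0.2  0.4] w 91.9 q [ 0.88  0.29  1.6  -0.    1.26  0.18]
shift [-0.0024  0.0848  0.2866] turn 71.86
```

Request:
{"op": "step_arm", "data": {"targets": [[[0,0.01,0.03,7.1],[0,0.02,0.06,14.2],[0,0.03,0.09,21.3],[0,0.04,0.12,28.4],[-0.001,0.045,0.15,35.5]]]}}

```text
time: 0.93
tool_pos: [383.2, 339.5, 228.1]
tcp_rot: [-0.704, 1.567, -2.197]
contact_force: [0.4, 0.5, -0.4]
grip_width: 91.9
```

```bash
python3 -c "
from h import *
go(500.5,262,230,-31.6)"
```

```text
t 0.9333 tcp [383.2 339.5 228.1] jawyaw 4.4 F [ 0.4  0.5 -0.4] w 91.9 q [ 0.58  0.32  1.55 -0.    1.27  0.5 ]
shift [-0.002   0.111   0.0863] turn 36.02
```

Request:
{"op": "step_arm", "data": {"targets": [[[0,0.025,0.02,7.1],[0,0.05,0.04,14.2],[0,0.075,0.06,21.3],[0,0.1,0.08,28.5],[-0.002,0.111,0.086,35.7]]]}}

```text
time: 1.35
tool_pos: [503.1, 259.4, 229.0]
tcp_rot: [0.014, 1.566, -2.107]
contact_force: [-0.2, -0.4, -0.2]
grip_width: 91.9
```

```bash
python3 - <<'E'
from h import *
go(500.5,262,101,-31.6)
c,W=cap("wrist"); save("w1.png",c["color"]); np.savez("w1.npz",col=c["color"],W=W)
hsv=cv2.cvtColor(c["color"],cv2.COLOR_RGB2HSV).astype(int)
m=(hsv[...,0]>5)&(hsv[...,0]<22)&(hsv[...,1]>150)&(abs(W[...,2]-142)<5)
p=W[m]; r=cv2.minAreaRect(p[:,:2].astype(np.float32)); print(len(p),r,np.argwhere(m).mean(0))
E
```

```text
t 1.35 tcp [503.1 259.4 229. ] jawyaw -31.6 F [-0.2 -0.4 -0.2] w 91.9 q [ 0.34  0.42  1.4  -0.    1.33  0.89]
shift [ 0.128  -0.0036 -0.0015] turn 0.05
1219 ((503.72821044921875, 263.67236328125), (25.944759368896484, 21.11777114868164), 57.787296295166016) [232.18457752 312.77932732]
```

View pics/w1.png

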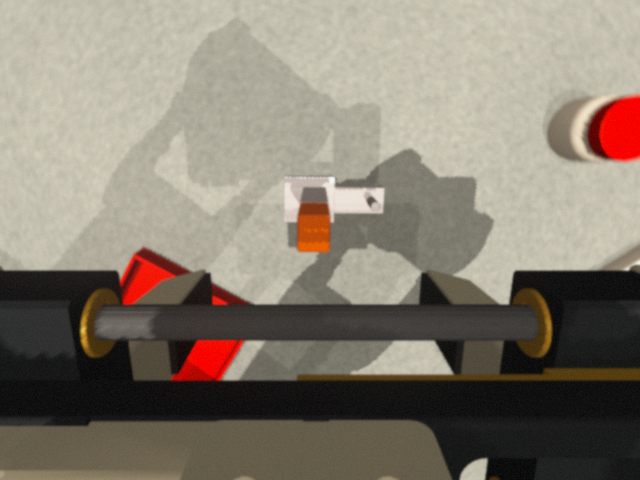

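The wrist picture shows the orange handle at (313,225), with its foot and pin (372,200) beside it between the open fingers. The grip is confirmed at about (502,263). Going down.

Request:
{"op": "step_arm", "data": {"targets": [[[0.025,-0.0028,-0.0025,0],[0.05,-0.0028,-0.0025,0],[0.08,-0.0028,-0.0025,0],[0.11,-0.0028,-0.0025,0],[0.1275,-0.0028,-0.0025,0]]]}}

```text
time: 1.82
tool_pos: [500.7, 262.3, 98.6]
tcp_rot: [-0.268, 1.563, -2.396]
contact_force: [0.3, -0.1, -0.6]
grip_width: 91.7
```

Request:
{"op": "step_arm", "data": {"targets": [[[0,0,0,0],[0,0,0,0],[0,0,0,0],[0,0,0,0],[0,0,0,0]]], "jaw": 1}}

```text
time: 2.23
tool_pos: [501.5, 262.7, 100.2]
tcp_rot: [-0.061, 1.565, -2.189]
contact_force: [-0.7, -0.3, 0.4]
grip_width: 62.9
```

Request:
{"op": "step_arm", "data": {"targets": [[[0,0,0,0],[0,0,0,0],[0,0,0,0],[0,0,0,0],[0,0,0,0]]]}}

```text
time: 2.65
tool_pos: [501.5, 262.7, 100.2]
tcp_rot: [-0.055, 1.566, -2.183]
contact_force: [-0.0, 0.0, -0.3]
grip_width: 29.7
```

```bash
python3 -c "
from h import *
go(440,12,165,-1.3)"
```

```text
t 2.65 tcp [501.5 262.7 100.2] jawyaw -31.9 F [-0.   0.  -0.3] w 29.7 q [ 0.35  0.55  1.57 -0.    1.03  0.91]
shift [-0.0635  0.0802  0.2457] turn -30.6
```

Request:
{"op": "step_arm", "data": {"targets": [[[0,0,0,0],[0,0,0,0],[0,0,0,0],[0,0,0,0],[0,0,0,0]]]}}

```text
time: 3.07
tool_pos: [501.5, 262.6, 100.1]
tcp_rot: [-0.052, 1.565, -2.179]
contact_force: [0.1, -1.6, -0.3]
grip_width: 21.7
```

Request:
{"op": "step_arm", "data": {"targets": [[[-0.008,0,0,0],[-0.02,0,0,0],[-0.035,0,0,0],[-0.05,0,0,0],[-0.063,0,0,0]]]}}

```text
time: 3.48
tool_pos: [501.6, 262.9, 164.3]
tcp_rot: [-0.098, 1.565, -2.226]
contact_force: [-0.7, 0.9, -2.7]
grip_width: 21.7
```

Request:
{"op": "step_arm", "data": {"targets": [[[0,0.008,0.025,-4],[0,0.016,0.05,-8],[0,0.024,0.075,-12],[0,0.032,0.1,-16],[0,0.04,0.123,-20]]]}}

```text
time: 3.9
tool_pos: [469.6, 136.3, 165.2]
tcp_rot: [-0.525, 1.565, -2.3]
contact_force: [0.0, -0.4, -2.5]
grip_width: 21.9
```

```bash
python3 -c "
from h import *
go(440,12,165,-1.3)"
```

```text
t 3.9 tcp [469.6 136.3 165.2] jawyaw -11.7 F [ 0.  -0.4 -2.5] w 21.9 q [ 0.13  0.34  1.71 -0.    1.09  0.33]
shift [ 0.0009 -0.0038  0.1277] turn -10.38
```

Request:
{"op": "step_arm", "data": {"targets": [[[0,-0.001,0.027,-2.2],[0,-0.002,0.054,-4.4],[0,-0.003,0.081,-6.6],[0,-0.004,0.108,-8.8],[0,-0.004,0.127,-10.4]]]}}

```text
time: 4.32
tool_pos: [438.9, 11.0, 166.2]
tcp_rot: [-0.748, 1.564, -2.34]
contact_force: [0.4, -1.5, -3.3]
grip_width: 21.8
```

Request:
{"op": "step_arm", "data": {"targets": [[[0,0,0,0],[0,0,0,0],[0,0,0,0],[0,0,0,0],[0,0,0,0]]]}}

```text
time: 4.73
tool_pos: [439.0, 11.9, 166.2]
tcp_rot: [-0.764, 1.564, -2.354]
contact_force: [-0.5, -0.5, -2.6]
grip_width: 21.8
```

```bash
python3 - <<'E'
from h import *
go(440,10,106,-1.3)
for n in("wrist","scene"):
    c,W=cap(n); save(n[0]+"2.png",c["color"]); np.savez(n[0]+"2.npz",col=c["color"],W=W)
d=np.load("w2.npz");W=d["W"]
m=(abs(W[...,2]-91)<6)
m&=(W[...,0]>520)&(W[...,0]<620)&(abs(W[...,1])<90)
p=W[m];print("stand",len(p));
if len(p)>50: print(cv2.minAreaRect(p[:,:2].astype(np.float32)))
for nm,z0,z1 in(("pin",95,115),("foot",60,90)):
    m=(W[...,2]>z0)&(W[...,2]<z1)&(W[...,0]>470)&(W[...,0]<515)&(abs(W[...,1]-10)<40); p=W[m]
    if len(p): print(nm,len(p),np.median(p,0),p.min(0),p.max(0))
E
```

```text
t 4.7333 tcp [439.   11.9 166.2] jawyaw -1.1 F [-0.5 -0.5 -2.6] w 21.8 q [-0.14  0.25  1.83 -0.01  1.06 -0.12]
shift [0.0602 0.0013 0.0016] turn 0.16
stand 14955
((567.3760375976562, 19.934837341308594), (103.301513671875, 64.58300018310547), 88.17465209960938)
pin 262 [493.58955566  14.68127903 106.60997352] [489.75124917   8.71932509  95.00357484] [498.56179093  18.14900622 108.5584263 ]
foot 1947 [486.23505777  17.00018627  75.12103971] [4.70040926e+02 2.78261249e-01 6.77122817e+01] [507.78674088  27.24443836  89.99306644]
```

View pics/w2.png

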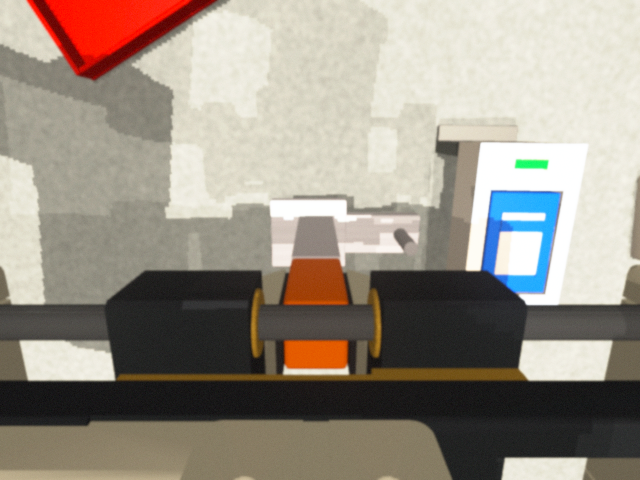

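The wrist view shows the tool held, its pin at (405,235), ahead of the stand with the pack's blue top at (520,242). Now I'll refine the pin tip against the stand.

```bash
python3 - <<'E'
from h import *
W=np.load("w2.npz")["W"]
m=(W[...,2]>105.5)&(W[...,2]<112)&(W[...,0]>480)&(W[...,0]<510)&(abs(W[...,1]-10)<30); p=W[m]
print("tip",len(p),np.median(p,0),p.min(0),p.max(0))
m=(W[...,2]>70)&(W[...,2]<80)&(W[...,0]>400)&(W[...,0]<515)&(abs(W[...,1]-10)<60); p=W[m]
for a,b in((412,420),(420,430),(430,440),(440,450),(450,457),(462,470),(470,480),(480,490),(490,500),(500,506)):
    q=p[(p[:,0]>a)&(p[:,0]<b)]
    if len(q): print(a,b,len(q),np.percentile(q[:,1],[1,99]).round(1))
print(np.percentile(p[:,0],[0.5,99.5]), np.median(p[:,2]))
# stand edges
W2=W; s=(abs(W[...,2]-91)<3)&(W[...,0]>515)&(W[...,0]<620)&(abs(W[...,1])<90); q=W[s]
k=(q[:,1]>20)&(q[:,1]<60); print("x edges",np.percentile(q[k,0],[1,99]),"y max",np.percentile(q[:,1],99.5))
E
```

```text
tip 171 [494.2040209   13.59350918 107.01711656] [490.24549897   8.71932509 105.54066625] [498.56179093  17.68615623 108.5584263 ]
412 420 797 [-6.8 38. ]
420 430 552 [-4.4 38. ]
430 440 281 [27.5 37.8]
440 450 268 [27.2 37.5]
450 457 507 [-6.8 37.3]
462 470 469 [ 1.1 27.3]
470 480 586 [ 0.9 27.1]
480 490 588 [ 0.8 26.8]
490 500 370 [ 0.4 26.7]
500 506 225 [ 8.6 26.4]
[408.82484737 506.63252519] 75.34990757033766
x edges [536.60453459 598.79343065] y max 71.42056787260717
```

Request:
{"op": "step_arm", "data": {"targets": [[[0.015,0.0,0.001,0],[0.03,0,0.002,0],[0.045,0,0.003,0],[0.06,0,0.004,0],[0.062,0,0.004,0]]]}}

```text
time: 5.25
tool_pos: [437.2, 8.0, 102.1]
tcp_rot: [-1.134, 1.561, -2.724]
contact_force: [-1.1, 0.5, -2.2]
grip_width: 21.8
```

Request:
{"op": "step_arm", "data": {"targets": [[[0,0,0,0],[0,0,0,0],[0,0,0,0],[0,0,0,0],[0,0,0,0]]]}}

```text
time: 5.67
tool_pos: [437.6, 8.0, 102.8]
tcp_rot: [-1.042, 1.562, -2.632]
contact_force: [-0.2, 0.0, -3.1]
grip_width: 21.7
```

```bash
python3 -c "
from h import *
go(511.5,7.8,104.5,-1.5)"
```

```text
t 5.6667 tcp [437.6   8.  102.8] jawyaw -1.1 F [-0.2  0.  -3.1] w 21.7 q [-0.15  0.35  1.92 -0.01  0.88 -0.13]
shift [-0.0023  0.0739 -0.0012] turn 0.4
```

Request:
{"op": "step_arm", "data": {"targets": [[[-0.002,0.015,-0.0005,0.2],[-0.002,0.03,-0.001,0.4],[-0.002,0.045,-0.0012,0.4],[-0.002,0.06,-0.0012,0.4],[-0.002,0.074,-0.0012,0.4]]]}}

```text
time: 6.08
tool_pos: [512.7, 7.7, 104.7]
tcp_rot: [-0.964, 1.563, -2.561]
contact_force: [-0.2, -0.5, -2.7]
grip_width: 22.0
```

Request:
{"op": "step_arm", "data": {"targets": [[[0,0,0,0],[0,0,0,0],[0,0,0,0],[0,0,0,0],[0,0,0,0]]]}}

```text
time: 6.5
tool_pos: [511.9, 7.8, 104.7]
tcp_rot: [-1.002, 1.562, -2.599]
contact_force: [0.6, 0.3, -2.5]
grip_width: 21.6
```

```bash
python3 - <<'E'
from h import *
R=go(511.5,7.8,104.5,-1.5); print(R.round(4))
E
```

```text
t 6.5 tcp [511.9   7.8 104.7] jawyaw -1.5 F [ 0.6  0.3 -2.5] w 21.6 q [-0.13  0.46  1.72 -0.01  0.97 -0.1 ]
shift [ 0.0003 -0.0004  0.    ] turn -0.0
[[-0.0071  0.9996 -0.0262]
 [-0.0043 -0.0263 -0.9996]
 [-1.     -0.007   0.0045]]
```

Request:
{"op": "step_arm", "data": {"targets": [[[-0.002,0,0,0],[-0.004,0,0,0],[-0.0055,0,0,0],[-0.0065,0,0,0],[-0.0075,0,0,0]]]}}

```text
time: 6.92
tool_pos: [512.0, 7.8, 112.5]
tcp_rot: [-0.982, 1.563, -2.579]
contact_force: [-0.4, 0.1, -2.5]
grip_width: 21.9
```

Request:
{"op": "step_arm", "data": {"targets": [[[-0.0007,0,0,0],[-0.0013,0,0,0],[-0.002,0,0,0],[-0.0025,0,0,0],[-0.003,0,0,0]]]}}

```text
time: 7.33
tool_pos: [512.0, 7.8, 115.5]
tcp_rot: [-0.987, 1.563, -2.584]
contact_force: [-0.5, -0.7, -2.6]
grip_width: 21.9
```

Request:
{"op": "step_arm", "data": {"targets": [[[-0.001,0,0,0],[-0.002,0,0,0],[-0.003,0,0,0],[-0.004,0,0,0],[-0.005,0,0,0]]]}}

```text
time: 7.75
tool_pos: [511.4, 7.9, 119.9]
tcp_rot: [-1.109, 1.561, -2.706]
contact_force: [-0.0, -0.2, -8.6]
grip_width: 22.1
```

Request:
{"op": "step_arm", "data": {"targets": [[[-0.001,0,0,0],[-0.002,0,0,0],[-0.0035,0,0,0],[-0.0045,0,0,0],[-0.006,0,0,0]]]}}

```text
time: 8.17
tool_pos: [511.2, 8.0, 125.9]
tcp_rot: [-1.142, 1.561, -2.739]
contact_force: [0.6, -0.6, -8.1]
grip_width: 22.0
```

Request:
{"op": "step_arm", "data": {"targets": [[[-0.001,0,0,0],[-0.002,0,0,0],[-0.0035,0,0,0],[-0.0045,0,0,0],[-0.006,0,0,0]]]}}

```text
time: 8.58
tool_pos: [511.2, 8.0, 132.0]
tcp_rot: [-1.144, 1.56, -2.741]
contact_force: [0.4, 0.1, -7.5]
grip_width: 22.0
```

```bash
python3 - <<'E'
from h import *
go(511.9,7.8,104.7)
for n in ("top","scene"):
    c,W=cap(n); hsv=cv2.cvtColor(c["color"],cv2.COLOR_RGB2HSV).astype(int)
    m=(hsv[...,0]>95)&(hsv[...,0]<125)&(hsv[...,1]>120)&(W[...,0]>520)&(W[...,0]<620)&(abs(W[...,1])<60)&(W[...,2]>60)
    p=W[m]; print(n,len(p),np.median(p,0),np.percentile(p[:,2],[5,95]))
    save(n[0]+"3.png",c["color"][180:320,240:400] if n=="scene" else c["color"][180:300,240:400],4)
E
```

```text
t 8.5833 tcp [511.2   8.  132. ] jawyaw -1.5 F [ 0.4  0.1 -7.5] w 22.0 q [-0.13  0.42  1.69 -0.01  1.04 -0.1 ]
shift [0.0273 0.0009 0.0001] turn 0
  return _methods._mean(a, axis=axis, dtype=dtype,
  ret = um.true_divide(
Traceback (most recent call last):
IndexError: index -1 is out of bounds for axis 0 with size 0
```

```bash
python3 - <<'E'
from h import *
d=np.load("scene1.npz")
c,W=cap("scene"); 
for C,w in((d["col"],d["W"]),(c["color"],W)):
    hsv=cv2.cvtColor(C,cv2.COLOR_RGB2HSV).astype(int)
    m=(hsv[...,0]>95)&(hsv[...,0]<125)&(hsv[...,1]>120)&(w[...,0]>520)&(w[...,0]<620)&(abs(w[...,1])<60)&(w[...,2]>60)
    p=w[m]; print(len(p),np.median(p,0) if len(p) else 0,p[:,2].max() if len(p) else 0)
save("s3.png",c["color"][180:320,240:400],4)
E
```

```text
179 [570.83806918  21.190711    89.83545316] 92.56146266421946
410 [582.84676047  17.20990756 102.4812719 ] 374.91208023044953
```

View pics/s3.png

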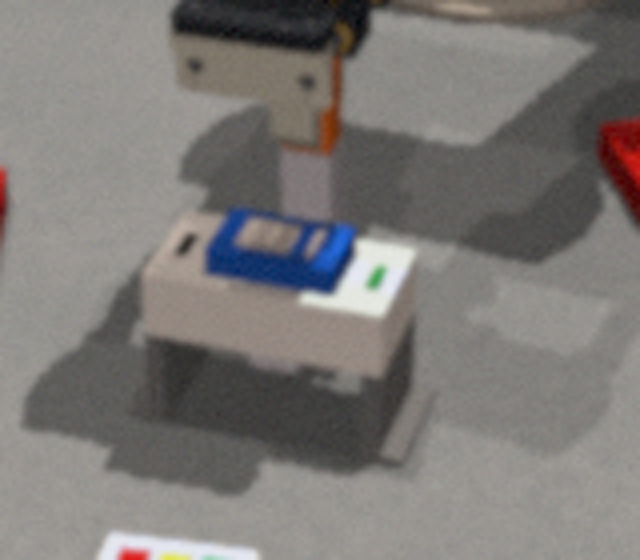

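The pack's blue body stands about 13 mm proud at crop (280,250). Now I'll lower the tool and pull it out.

Request:
{"op": "step_arm", "data": {"targets": [[[0.003,0,0,0],[0.009,0,0,0],[0.015,0,0,0],[0.021,0,0,0],[0.0265,0,0,0]]]}}

```text
time: 9.1
tool_pos: [511.1, 7.9, 104.9]
tcp_rot: [-1.127, 1.561, -2.724]
contact_force: [-0.1, -0.8, -2.7]
grip_width: 21.8
```

Request:
{"op": "step_arm", "data": {"targets": [[[0,0,0,0],[0,0,0,0],[0,0,0,0],[0,0,0,0],[0,0,0,0]]]}}

```text
time: 9.52
tool_pos: [511.4, 7.9, 105.2]
tcp_rot: [-1.09, 1.561, -2.687]
contact_force: [-0.2, -0.3, -2.4]
grip_width: 22.1
```

```bash
python3 -c "
from h import *
go(430,9.9,104.7)"
```

```text
t 9.5167 tcp [511.4   7.9 105.2] jawyaw -1.5 F [-0.2 -0.3 -2.4] w 22.1 q [-0.13  0.46  1.72 -0.01  0.97 -0.1 ]
shift [ 0.0012 -0.0814  0.0001] turn 0
```

Request:
{"op": "step_arm", "data": {"targets": [[[0,-0.015,0,0],[0,-0.032,0,0],[0,-0.049,0,0],[0,-0.066,0,0],[0,-0.0815,0,0]]]}}

```text
time: 9.93
tool_pos: [429.0, 10.1, 106.1]
tcp_rot: [-1.071, 1.562, -2.668]
contact_force: [-0.7, 0.1, -2.2]
grip_width: 21.6
```

Request:
{"op": "step_arm", "data": {"targets": [[[-0.005,0,-0.02,0],[-0.008,0,-0.044,0],[-0.008,0,-0.068,0],[-0.008,0,-0.092,0],[-0.006,0,-0.11,0]]]}}

```text
time: 10.35
tool_pos: [432.4, 121.7, 112.5]
tcp_rot: [-1.004, 1.564, -2.601]
contact_force: [-0.2, -0.7, -2.1]
grip_width: 21.7
```

Request:
{"op": "step_arm", "data": {"targets": [[[0,0,0,0],[0,0,0,0],[0,0,0,0],[0,0,0,0],[0,0,0,0]]]}}

```text
time: 10.77
tool_pos: [432.5, 120.8, 112.5]
tcp_rot: [-0.985, 1.564, -2.583]
contact_force: [-0.0, -0.8, -1.7]
grip_width: 21.8
```

```bash
python3 - <<'E'
from h import *
go(430,118,100)
c,W=cap("scene"); save("s4.png",c["color"][160:320,240:480],3)
E
```

```text
t 10.7667 tcp [432.5 120.8 112.5] jawyaw -1.6 F [-0.  -0.8 -1.7] w 21.8 q [ 0.1   0.35  1.88 -0.    0.92  0.13]
shift [ 0.0126 -0.0023  0.0028] turn 0
```

View pics/s4.png

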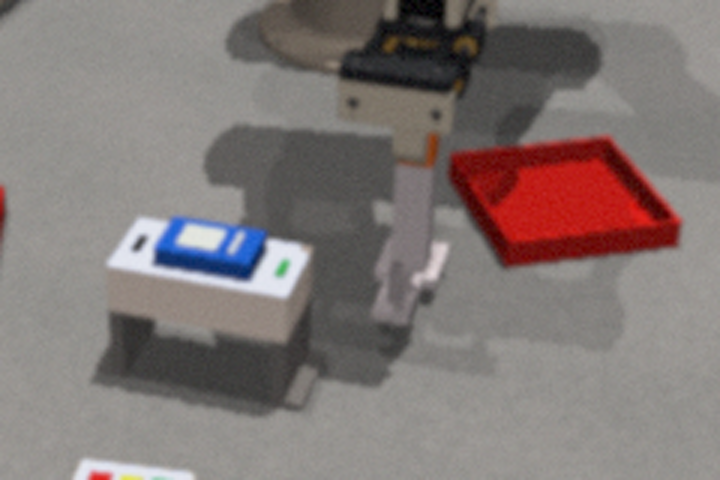

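The pack still stands proud at crop (210,245), and the tool hangs upright at (405,240), clear of the stand and the tray. I'll lower it until it touches.

Request:
{"op": "step_arm", "data": {"targets": [[[0.003,0,0,0],[0.006,0,0,0],[0.009,0,0,0],[0.0105,0,0,0],[0.012,0,0,0]]]}}

```text
time: 11.23
tool_pos: [432.0, 120.8, 100.4]
tcp_rot: [-1.05, 1.563, -2.648]
contact_force: [-8.5, 0.1, 20.6]
grip_width: 22.0
```

```bash
python3 -c "
from h import *
go(430,118,100)"
```

```text
t 11.2333 tcp [432.  120.8 100.4] jawyaw -1.6 F [-8.5  0.1 20.6] w 22.0 q [ 0.1   0.37  1.89 -0.    0.89  0.13]
shift [ 0.0004 -0.002   0.0029] turn 0
```

Request:
{"op": "step_arm", "data": {"targets": [[[-0.0003,0,0,0],[-0.0006,0,0,0],[-0.0008,0,0,0],[-0.0008,0,0,0],[-0.0008,0,0,0]]]}}

```text
time: 11.65
tool_pos: [432.0, 120.8, 101.1]
tcp_rot: [-1.051, 1.563, -2.649]
contact_force: [0.3, -0.4, -2.8]
grip_width: 22.0
```

Request:
{"op": "step_arm", "data": {"targets": [[[0,0,0,0],[0,0,0,0],[0,0,0,0],[0,0,0,0],[0,0,0,0]]], "jaw": 0}}

```text
time: 12.07
tool_pos: [432.2, 120.8, 101.3]
tcp_rot: [-1.03, 1.563, -2.628]
contact_force: [0.2, -0.0, -0.0]
grip_width: 50.5
```

Request:
{"op": "step_arm", "data": {"targets": [[[0,0,0,0],[0,0,0,0],[0,0,0,0],[0,0,0,0],[0,0,0,0]]]}}

```text
time: 12.48
tool_pos: [432.2, 120.8, 101.3]
tcp_rot: [-1.033, 1.563, -2.631]
contact_force: [0.2, 0.1, -1.1]
grip_width: 84.1
```

Request:
{"op": "step_arm", "data": {"targets": [[[-0.02,0,0,0],[-0.045,0,0,0],[-0.07,0,0,0],[-0.095,0,0,0],[-0.12,0,0,0]]]}}

```text
time: 12.9
tool_pos: [432.7, 121.3, 222.5]
tcp_rot: [-1.041, 1.563, -2.639]
contact_force: [0.8, 0.1, -0.3]
grip_width: 92.1
```

```bash
python3 - <<'E'
from h import *
go(566,9.4,200,-1.5)
c,W=cap("scene"); save("s5.png",c["color"][160:320,240:480],3)
c,W=cap("top"); hsv=cv2.cvtColor(c["color"],cv2.COLOR_RGB2HSV).astype(int)
m=(hsv[...,0]>95)&(hsv[...,0]<125)&(hsv[...,1]>120)&(W[...,0]>520)&(W[...,0]<620)&(abs(W[...,1])<60)&(W[...,2]>60)
p=W[m]; print(len(p)); 
if len(p): print(np.median(p,0),cv2.minAreaRect(p[p[:,2]>98][:,:2].astype(np.float32)))
E
```

```text
t 12.9 tcp [432.7 121.3 222.5] jawyaw -1.6 F [ 0.8  0.1 -0.3] w 92.1 q [ 0.1   0.21  1.72 -0.    1.22  0.13]
shift [0.022  0.1364 0.1081] turn -0.06
598
[558.99431917  15.44633901 104.43046287] ((564.5223388671875, 9.595409393310547), (65.33540344238281, 40.97325897216797), 87.76262664794922)
```

View pics/s5.png

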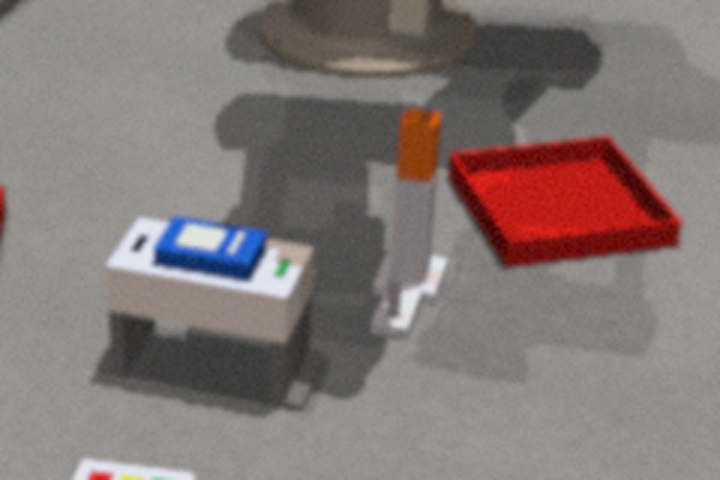

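The tool stands free and upright, with its grip at crop (420,140). The pack is still proud, its top at 104 mm and its centre at about (565,9.5).

Request:
{"op": "step_arm", "data": {"targets": [[[0,0.027,0.022,0],[0,0.054,0.044,0],[0,0.081,0.066,0],[0.01,0.108,0.088,0],[0.04,0.1364,0.108,0]]]}}

```text
time: 13.42
tool_pos: [569.1, 9.9, 190.4]
tcp_rot: [1.147, 1.562, -0.451]
contact_force: [0.1, 0.8, 0.6]
grip_width: 91.7
```

Request:
{"op": "step_arm", "data": {"targets": [[[0,0,0,0],[0,0,0,0],[0,0,0,0],[0,0,0,0],[0,0,0,0]]]}}

```text
time: 13.83
tool_pos: [568.8, 10.8, 191.7]
tcp_rot: [1.219, 1.56, -0.379]
contact_force: [-0.3, -0.0, 0.1]
grip_width: 91.9
```

```bash
python3 - <<'E'
from h import *
go(566,9.5,94,-1.8)
c,W=cap("wrist"); hsv=cv2.cvtColor(c["color"],cv2.COLOR_RGB2HSV).astype(int)
m=(hsv[...,0]>95)&(hsv[...,0]<125)&(hsv[...,1]>120)&(W[...,0]>520)&(W[...,0]<620)&(abs(W[...,1]-10)<60)&(W[...,2]>98)
p=W[m]; print(len(p)); 
if len(p): print(np.median(p,0),cv2.minAreaRect(p[:,:2].astype(np.float32)))
E
```

```text
t 13.8333 tcp [568.8  10.8 191.7] jawyaw -1.5 F [-0.3 -0.   0.1] w 91.9 q [-0.11  0.45  1.46 -0.    1.22 -0.09]
shift [ 0.0977 -0.0037  0.001 ] turn 0.29
3892
[567.38992516  20.01139324 102.93767241] ((569.2568359375, 10.720680236816406), (67.3873291015625, 99.23612213134766), 88.40597534179688)
```

Request:
{"op": "step_arm", "data": {"targets": [[[0.022,-0.0028,0.001,0],[0.045,-0.0028,0.001,0],[0.068,-0.0028,0.001,0],[0.086,-0.0028,0.001,0],[0.0965,-0.0028,0.001,0]]]}}

```text
time: 14.3
tool_pos: [566.0, 10.1, 94.2]
tcp_rot: [1.18, 1.561, -0.416]
contact_force: [0.3, 0.6, -0.4]
grip_width: 92.0
```

Request:
{"op": "step_arm", "data": {"targets": [[[0,0,0,0],[0,0,0,0],[0,0,0,0],[0,0,0,0],[0,0,0,0]]]}}

```text
time: 14.72
tool_pos: [566.6, 10.1, 95.4]
tcp_rot: [1.237, 1.559, -0.359]
contact_force: [-0.2, -0.9, 0.7]
grip_width: 91.9
```

Request:
{"op": "step_arm", "data": {"targets": [[[0.001,0,0,0],[0.002,0,0,0],[0.0025,0,0,0],[0.0025,0,0,0],[0.0025,0,0,0]]], "jaw": 1}}

```text
time: 15.13
tool_pos: [566.6, 10.1, 92.8]
tcp_rot: [1.233, 1.559, -0.363]
contact_force: [-0.2, 0.3, 0.3]
grip_width: 62.9
```

Request:
{"op": "step_arm", "data": {"targets": [[[0,0,0,0],[0,0,0,0],[0,0,0,0],[0,0,0,0],[0,0,0,0]]]}}

```text
time: 15.55
tool_pos: [566.6, 10.0, 92.8]
tcp_rot: [1.233, 1.559, -0.364]
contact_force: [0.7, -0.7, 0.1]
grip_width: 41.6
```

Request:
{"op": "step_arm", "data": {"targets": [[[0,0,0,0],[0,0,0,0],[0,0,0,0],[0,0,0,0],[0,0,0,0]]]}}

```text
time: 15.97
tool_pos: [566.7, 10.0, 92.8]
tcp_rot: [1.235, 1.559, -0.362]
contact_force: [0.5, -0.4, -0.1]
grip_width: 41.8
```

Gripped at 41.7 mm. Now I'll pull it up.

Request:
{"op": "step_arm", "data": {"targets": [[[-0.003,0,0,0],[-0.007,0,0,0],[-0.012,0,0,0],[-0.018,0,0,0],[-0.024,0,0,0]]]}}

```text
time: 16.38
tool_pos: [566.4, 10.2, 117.7]
tcp_rot: [1.238, 1.559, -0.358]
contact_force: [0.5, -1.0, -1.1]
grip_width: 41.5
```

Request:
{"op": "step_arm", "data": {"targets": [[[-0.008,0,0,0],[-0.016,0,0,0],[-0.024,0,0,0],[-0.032,0,0,0],[-0.04,0,0,0]]]}}

```text
time: 16.8
tool_pos: [566.0, 10.3, 158.8]
tcp_rot: [1.244, 1.559, -0.352]
contact_force: [0.6, -0.6, -1.6]
grip_width: 41.6
```

```bash
python3 - <<'E'
from h import *
go(500,-255,150)
c,W=cap("scene"); save("s6.png",c["color"][130:300,160:440],2.5)
E
```

```text
t 16.8 tcp [566.   10.3 158.8] jawyaw -1.5 F [ 0.6 -0.6 -1.6] w 41.6 q [-0.12  0.47  1.52 -0.    1.14 -0.09]
shift [ 0.0091 -0.0594  0.2668] turn 0
```

View pics/s6.png

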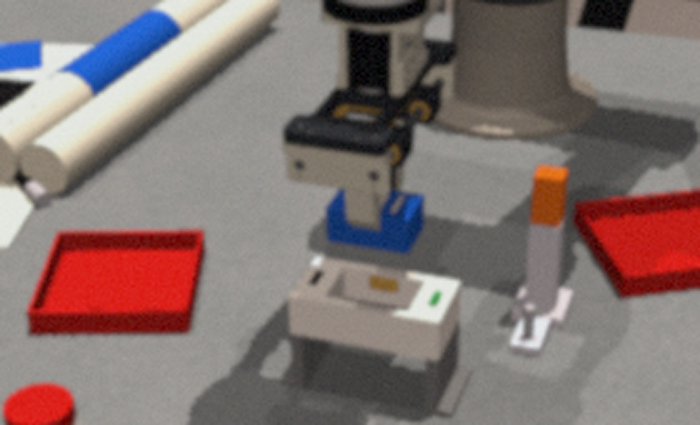

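The pack hangs level in the fingers at (375,220), the pocket below is empty, and the tool stands at (545,260). Next I'll carry it to the tray and align it with the walls.

Request:
{"op": "step_arm", "data": {"targets": [[[0,-0.008,0.03,-3],[0,-0.015,0.06,-6],[0,-0.022,0.09,-9],[0,-0.03,0.12,-12],[0,-0.036,0.15,-15]]]}}

```text
time: 17.27
tool_pos: [526.3, -139.9, 160.6]
tcp_rot: [1.021, 1.556, -0.31]
contact_force: [0.3, 0.3, -1.5]
grip_width: 41.9
```

```bash
python3 -c "
from h import *
go(500,-255,110,17)"
```

```text
t 17.2667 tcp [ 526.3 -139.9  160.6] jawyaw 13.7 F [ 0.3  0.3 -1.5] w 41.9 q [-0.4   0.43  1.58  0.    1.11 -0.64]
shift [ 0.0508 -0.0534  0.1052] turn -3.28
```

Request:
{"op": "step_arm", "data": {"targets": [[[0.005,-0.011,0.022,-0.7],[0.01,-0.022,0.044,-1.4],[0.02,-0.033,0.066,-2.1],[0.03,-0.044,0.088,-2.8],[0.045,-0.053,0.105,-3.3]]]}}

```text
time: 17.68
tool_pos: [500.4, -257.0, 116.4]
tcp_rot: [0.903, 1.554, -0.371]
contact_force: [0.2, 0.1, -1.3]
grip_width: 41.5
```

Request:
{"op": "step_arm", "data": {"targets": [[[0.01,0,0,0],[0.023,0,0,0],[0.036,0,0,0],[0.048,0,0,0],[0.056,0,0,0]]]}}

```text
time: 18.1
tool_pos: [501.0, -256.4, 59.3]
tcp_rot: [0.942, 1.555, -0.332]
contact_force: [-0.8, -0.3, -2.1]
grip_width: 41.3
```

Request:
{"op": "step_arm", "data": {"targets": [[[0,0,0,0],[0,0,0,0],[0,0,0,0],[0,0,0,0],[0,0,0,0]]]}}

```text
time: 18.52
tool_pos: [501.4, -256.6, 60.0]
tcp_rot: [0.921, 1.554, -0.353]
contact_force: [1.1, -0.1, -1.6]
grip_width: 41.8
```

```bash
python3 - <<'E'
from h import *
go(500,-255,24)
c,W=cap("scene"); save("s7.png",c["color"][170:290,140:300],4)
E
```

```text
t 18.5167 tcp [ 501.4 -256.6   60. ] jawyaw 17.0 F [ 1.1 -0.1 -1.6] w 41.8 q [-0.61  0.58  1.64  0.01  0.9  -0.91]
shift [ 0.036  -0.0014 -0.0023] turn 0
```

View pics/s7.png

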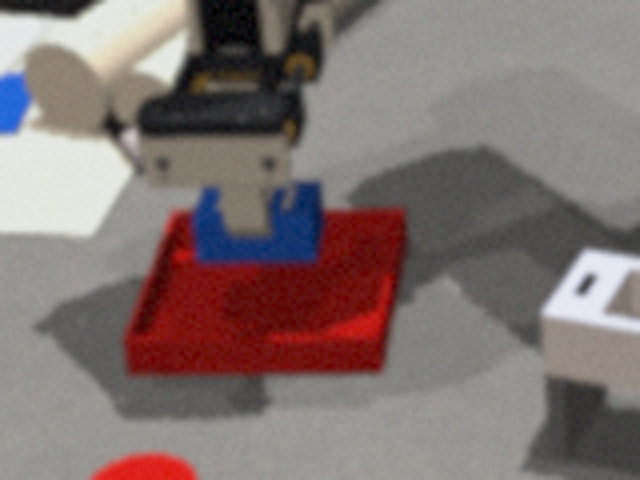

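The pack is above the tray at (258,225) and level. I'll lower it, slowing near the floor.

Request:
{"op": "step_arm", "data": {"targets": [[[0.007,0,0,0],[0.014,0,0,0],[0.021,0,0,0],[0.027,0,0,0],[0.031,0,0,0]]]}}

```text
time: 18.98
tool_pos: [501.3, -256.4, 27.5]
tcp_rot: [0.954, 1.556, -0.32]
contact_force: [-0.4, 1.1, -0.9]
grip_width: 41.4
```

Request:
{"op": "step_arm", "data": {"targets": [[[0.001,0,0,0],[0.002,0,0,0],[0.0025,0,0,0],[0.003,0,0,0],[0.0035,0,0,0]]]}}

```text
time: 19.4
tool_pos: [501.5, -256.6, 24.3]
tcp_rot: [0.942, 1.555, -0.332]
contact_force: [-0.5, 0.0, -1.1]
grip_width: 41.7
```

Request:
{"op": "step_arm", "data": {"targets": [[[0.0005,0,0,0],[0.001,0,0,0],[0.0015,0,0,0],[0.002,0,0,0],[0.002,0,0,0]]]}}

```text
time: 19.82
tool_pos: [501.8, -256.7, 23.3]
tcp_rot: [0.921, 1.554, -0.353]
contact_force: [-2.1, 0.9, 7.8]
grip_width: 41.7
```

Touchdown at 8 N. I'll open part way and retreat.

Request:
{"op": "step_arm", "data": {"targets": [[[0,0,0,0],[0,0,0,0],[0,0,0,0],[0,0,0,0],[0,0,0,0]]], "jaw": 0.3}}

```text
time: 20.23
tool_pos: [501.8, -256.7, 23.2]
tcp_rot: [0.923, 1.555, -0.351]
contact_force: [-0.7, 0.6, -0.1]
grip_width: 63.6
```

Request:
{"op": "step_arm", "data": {"targets": [[[-0.01,0,0,0],[-0.03,0,0,0],[-0.06,0,0,0],[-0.09,0,0,0],[-0.12,0,0,0]]]}}

```text
time: 20.65
tool_pos: [499.7, -255.9, 145.0]
tcp_rot: [0.928, 1.555, -0.346]
contact_force: [0.9, -0.4, 0.0]
grip_width: 64.4
```

Request:
{"op": "step_arm", "data": {"targets": [[[0,-0.03,0,0],[0,-0.06,0,0],[0,-0.09,0,0],[0,-0.1,0,0],[0,-0.1,0,0]]]}}

```text
time: 21.07
tool_pos: [402.4, -285.7, 144.5]
tcp_rot: [0.909, 1.555, -0.367]
contact_force: [0.7, -0.7, 0.2]
grip_width: 64.3
```

```bash
python3 - <<'E'
from h import *
go(500,-255,150)
c,W=cap("scene"); save("s8.png",c["color"][130:390,130:480],2)
hsv=cv2.cvtColor(c["color"],cv2.COLOR_RGB2HSV).astype(int)
m=(hsv[...,0]>95)&(hsv[...,0]<125)&(hsv[...,1]>120)&(abs(W[...,0]-500)<70)&(abs(W[...,1]+255)<70)&(W[...,2]<60)
p=W[m]; print(len(p),np.median(p,0),np.percentile(p[:,2],[5,95]))
t=p[p[:,2]>30]; 
if len(t)>5:
  A=np.c_[t[:,:2],np.ones(len(t))]; print("slope",np.linalg.lstsq(A,t[:,2],rcond=None)[0][:2])
E
```

```text
t 21.0667 tcp [ 402.4 -285.7  144.5] jawyaw 16.9 F [ 0.7 -0.7  0.2] w 64.3 q [-0.78  0.36  1.74  0.01  1.02 -1.08]
shift [-0.0042  0.1024 -0.001 ] turn 0
439 [ 518.17472923 -247.73314992   26.08015334] [ 8.36476531 35.00283774]
slope [-0.03347237 -0.00437936]
```

View pics/s8.png

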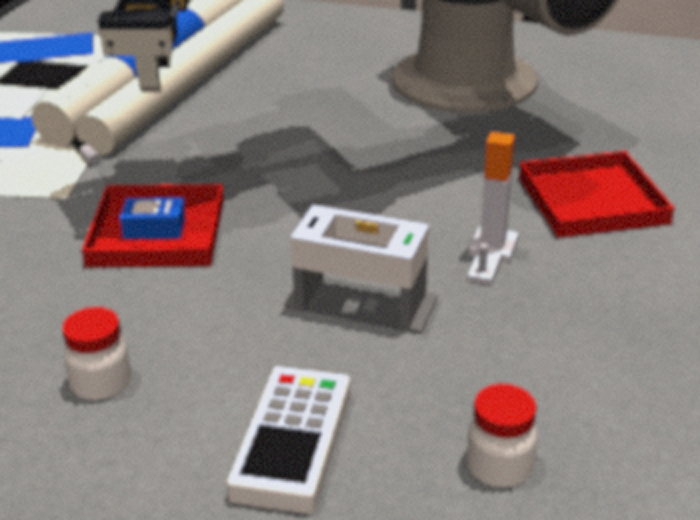

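The pack lies flat, label up, in the tray at (153,217), its top at 35 mm. The tool stands upright at (497,205), the pots and reader are where they were, and the gripper is clear. Handing in.

```bash
python3 -c "
from plant import bot
print(bot.close_job())"
```

```text
the job is handed in; nothing more can be done
None
```

The job is handed in after about 21 s of the 72 s allowed; the hand-in itself gives no verdict.

**Knockout:** I gripped the tool across its own x. The pin went into the hole on the first try at the pocket's centre, with no contact on the floor. It pushed the pack up about 13.5 mm with roughly 5–6 N.

**Tool:** It is back on the counter at about (432, 121) mm, upright and clear of the stand. The pack was still proud when I released the tool.

**Pack:** I pulled it out and set it in the farther tray, at about (501, -256) mm, with an 8 N touchdown.

**Last checks:**
- The final picture shows the pack label up inside the tray, the tool upright, both pots and the reader in place, and the gripper clear.
- The pack's highest depth readings are at 35 mm, which matches a 30 mm pack on a 5 mm floor.
- A rough plane fit through the pack's upper depth points gave about 0.03 rad of tilt, under the 0.1 limit.
- The wrist and top cameras disagreed by about 2–3 mm on positions. That is about the calibration tolerance, and it did not affect the grips.
- Setting the tool down first pressed it onto the counter with about 20 N. I eased that off before opening the jaws.

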